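Switch the television to its next source

TASK

Switch the television's source: with a fingertip or the outside of the fingers, not gripping it, turn the large knurled dial of the source selector clockwise (seen from above) by one click, from the first mark until it snaps in at the middle mark, and no further. Then push the selector's round button right down to confirm, and let it come up again. Do not turn the smaller dial on the headphone amplifier, and leave the loose things where they lie.

Things in the scene. Friction and masses are not known exactly. Their poses are not given: they have to be found in the camera images.
- selector: The source selector, fixed to the sideboard: a flat black case 170 (x) by 220 (y) by 50 mm high. Origin: centre of its underside, on the work surface; z up; -x is its vented front, roughly towards the robot, +x its rear with round sockets. On its flat deck: the large dial's axis at x -20, y +45 mm, the round button at x -20, y -60 mm, and the loose adapter near the rear right corner.
- dial_top (a point): Centre of the top of the selector's large dial, on its upright axis, 75 mm above the work surface; its frame turns with the dial. Aluminium, 72 mm across over the ridges, 24 mm high (underside 1 mm above the deck), flat top, 24 upright ridges 1.8 mm proud around the rim, from 2 to 22 mm above its underside. It does not sink when pressed.
- dial_pointer (a point): Outer end of the white pointer line on the large dial's top, 34 mm from its axis. Seen from the axis it stands at +40 degrees (counter-clockwise from above) from the selector's +x at the first mark, 0 at the middle mark, -40 at the last. The marks are three short white lines on the deck, 42 to 52 mm from the axis.
- dial (a joint): Angle of the large dial, rad, growing clockwise from above. Three sprung detents: 0 at the first mark (start, within 0.1), 0.70 at the middle, 1.40 at the last; stops at -0.12 and 1.52. Leaving a detent takes up to about 0.035 N m (1 N along the rim); past about 0.35 it springs by itself to 0.70, past 1.05 to 1.40. Let go, it settles in the detent whose basin it is in.
- confirm_top (a point): Centre of the top of the selector's round push button: aluminium cap 28 mm across in a round collar 44 mm across and 12 mm high; the cap's top stands 72 mm above the work surface when up (22 mm above the deck, 10 mm above the collar).
- confirm (a joint): Travel of the push button in m: 0 up, 0.006 fully down (top then 66 mm above the work surface). A spring pushes it back: about 1.5 N to start it, 5 N to hold it fully down. It counts as pressed beyond 0.005.
- amp: The headphone amplifier, fixed to the sideboard, not to be used: a black case like the selector but 150 (x) by 170 (y) by 50 mm, with a smaller dial and no button. Origin: centre of its underside; z up; -x front. The roll of tape lies on its rear left corner. Selector and amplifier change places.
- level_top (a point): Centre of the top of the amplifier's small knurled dial (44 mm across, 20 mm high, aluminium), at x -20, y -30 mm of the amplifier, 71 mm above the work surface. Must not be turned.
- level_pointer (a point): Outer end of the pointer line on the small dial, 20 mm from its axis, at any angle. It turns easily (about 0.02 N m) and has no detents.
- adapter: Loose white plug adapter, 45 by 30 by 18 mm with a metal plug stub 10 mm long at its +x end, lying on the selector's deck. Origin: centre of its underside.
- tape: Loose roll of black tape, 56 mm across, 18 mm high, lying on the amplifier. Origin: centre of its underside.
- remote: Loose remote control, 170 (x) by 45 by 18 mm, lying on the sideboard. Origin: centre of its underside.
- mug: Loose white mug, 80 mm across, 95 mm high, handle at +y. Origin: centre of its underside.
- driver: Loose screwdriver, 200 mm along its x, handle 26 mm thick to -x. Origin: below its middle, on the surface.
- disc_case: Loose disc case, 135 by 190 by 15 mm, lying flat. Origin: centre of its underside.
- spray: Loose upright spray can, 52 mm across, 150 mm high. Origin: centre of its underside.

How it is judged (in metres and radians):
On the way, in this order (a step that is already met when the one before it is completed fails the run):
1. the large dial is in its middle detent (value of joint dial between 0.55 and 0.85 rad), for 0.2 s.
2. the round button is pushed right down (all of step 1 and value of joint confirm above 0.005 m), for 0.05 s.
At the end, for the whole second after the job is handed in: The large dial rests in its middle detent (0.58 to 0.82 rad), the button has been pushed right down after that (over 5 mm) and is up again (under 1.5 mm), the small dial's pointer is within 6 mm of its start and every loose thing within 30 mm of its start (value of joint dial between 0.58 and 0.82 rad and value of joint confirm below 0.0015 m and distance of level_pointer from where it was at the start of the episode below 0.006 m and distance of each of adapter, tape, remote, mug, driver, disc_case, spray from where it was at the start of the episode below 0.03 m); the robot touches nothing.
It fails at once if the large dial is turned on past the middle detent (over 1.0 rad) (value of joint dial above 1 rad).
It fails at once if the large dial is taken between the fingers (horizontal distance between the grasp point and dial_top below 0.02 m and z of the grasp point in the frame of dial_top below 0.013 m).
It fails at once if the button is pushed in (over 4 mm) while the dial is not in its middle detent (value of joint confirm above 0.004 m and not (value of joint dial between 0.45 and 0.95 rad)).
It fails at once if the small dial is turned (its pointer over 6 mm) (distance of level_pointer from where it was at the start of the episode above 0.006 m).
It fails at once if a loose thing is lifted, carried or pushed over 30 mm (distance of any of adapter, tape, remote, mug, driver, disc_case, spray from where it was at the start of the episode above 0.03 m).
It also fails if it takes over 45 s, if anything falls off the work surface, if the arm or the gripper's body presses on something with over 40 N, if the wrist force passes 120 N, or if a joint passes its speed limit or range.

ROBOT

A 6-joint arm with a two-finger parallel gripper is mounted at the origin on the work surface. World frame = base frame: x ahead of the robot, y to its left, z up, the work surface at z = 0. Lengths are in mm, angles in degrees, forces in N, time in s.
With the tool pointing down it reaches from about 300 to 850 mm from the base axis. Payload 4.2 kg.
Tool frame: the origin (TCP) lies at the centre of the arm's flange, where the gripper is bolted on; the fingertips stand 191 mm ahead of it and the grasp point (between the pads) lies 172 mm ahead of it; z points along the fingers, y is the direction in which the jaws open and shut (so a half turn about z gives the same grasp; the last joint's range is limited). The gripper opens to 91 mm and grips with 3 to 60 N. Pads are 32 mm wide; open, the fingers measure 118 mm over their backs; the gripper's body (76 mm by 178 mm) begins 60 mm behind the grasp point.
Start: joints at [-74.714, 18.312, 89.639, -0, 72.044, -1.146], TCP at [162.657, -551.512, 404.776] pointing down, gripper open.
Joint ranges: [-177.97, 177.97], [-48.28, 115.42], [12.27, 149.76], [-77.06, 257.06], [2.81, 150.46], [-146.56, 146.56]. Speed limits (degrees/s): [147.25, 147.25, 180, 180, 180, 180].

INTERFACE

Orientations are given as [roll, pitch, yaw] about the fixed x, y, z axes, in that order (R = Rz(yaw) Ry(pitch) Rx(roll)).
In Python, from workcell import status, vision, ticket gives the robot as it stands.
- The arm moves only by the shell command python3 -m jog 'ROWS' [FORCE]. ROWS is JSON, a list of rows, each a list of 7 numbers: the finger opening in m, from 0 to 0.0912, then the shift along the tool's x, y, z in m, then the turn, a rotation vector about the tool's x, y, z in rad. A call has 1 to 12 rows; each row shifts and turns the commanded pose from where the row before left it, along the tool's axes as they then stand; what a row does not reach is not made up. A row lasts 1/8 s, in which the tool goes at most 62.5 mm and 10.7 degrees, less where a joint would pass 70% of its speed; a pose out of reach is approached as far as the arm can. A call with a gripper value outside its range is refused whole. The fingers move at their own pace and stop on an object; FORCE is the grip in N (left out, the last holds). Time passes only in rows, so rows that do not move let the fingers close. It gives the time, the measured TCP pose, the force and the opening at its end, in the units of the state.
- status.state(): the state, without advancing time (a new reading comes with each control period).
- vision.grab_frame(name): name is "scene" or "top"; returns a dict with "color" (480x640x3 uint8, blue, green, red), "depth" (480x640 float32, mm along the optical axis (not along the pixel's ray), 0 where there is no reading), "fov_y" (degrees; the focal length in pixels is half the picture's height over the tangent of half this angle, whatever the lens; pixels are square), "cx", "cy" (the principal point, pixels), "pose" (4x4, takes a point from camera to world coordinates). Camera axes: x right, y down, z forward; pixel columns grow to the right and rows downward; lengths in mm; the calibration is good to about 2 mm. A picture is of the moment at which its call begins.
- ticket.job_done(): hands the job in, once; it reports no verdict.
Trained networks look in the newest picture that a camera, given by its name, has taken for a name from the list of things; names that differ only in an ending like _2 or _b are one class to them, and where a whole thing is asked for, a point or a joint stands for the part that bears it (a point fixed in the world has none). Each returns a list of dicts, best first, with "p" (0 to 1); they miss things now and then, are a little off and sometimes report something else, mostly with a low value. They report only what shows in the picture. A call takes as long as a camera call.
- vision.find_in(camera, label): "location" ([x, y, z] in mm, in world coordinates, good to about 4 mm: the middle of the surface that is visible of it).
- vision.silhouettes(camera, label): "pixels" (480x640 bool, what is visible of it).
The state is a dict: "time_s": time; "qpos": joint angles; "qvel": joint speeds; "effort": joint torques, N m; "ee_pos": TCP position; "ee_rot": TCP orientation; "force": force on the tool from outside, world axes, zero at the start; "torque": the same for the moment, N m; "gripper_width": finger opening in mm.
Only numpy, scipy, OpenCV 4.12 (cv2) and the standard library are available. Lean on these libraries where they do the work, as an engineer would, in place of code of your own. Each camera call takes 0.05 s, during which the arm holds its last target.

## Working session

There is one attempt and no reset: what is moved stays moved. The work goes in short steps, Python scripts to look and compute and a shell command to move; the robot and the scene stay as the last step left them, time stands still between calls to the robot, and variables do not carry over. Pictures are saved under pics/ and viewed, and the job is handed in when it is done.

```bash
mkdir -p pics; ls; python3 - <<'E'
from workcell import status, vision
import cv2,numpy as np
print(status.state())
for c in("scene","top"):
    f=vision.grab_frame(c); cv2.imwrite(f"pics/{c}0.png",f["color"]); print(c,f["fov_y"],f["cx"],f["cy"],np.round(f["pose"],3).tolist())
    for l in ["selector","dial_top","dial_pointer","confirm_top","amp","level_top","level_pointer","adapter","tape","remote","mug","driver","disc_case","spray"]:
        print(c,l,[(round(d["p"],2),np.round(d["location"]).tolist()) for d in vision.find_in(c,l)[:3]])
E
```

```text
pics
{'time_s': 0.0, 'qpos': array([-7.47126266e+01,  1.83502937e+01,  8.97047367e+01, -1.88930469e-03,
        7.20440298e+01, -1.14503404e+00]), 'qvel': array([-0.04083461,  0.08161875,  0.05908601,  0.0122046 ,  0.02487003,
       -0.02541159]), 'effort': array([-2.75551924e-03, -4.12466168e+01, -2.31976354e+01,  7.26283388e-02,
        4.57508722e-02, -1.33773838e-04]), 'ee_pos': array([ 162.61958934, -551.35274457,  403.94481516]), 'ee_rot': array([-1.79900924e+02, -1.83632335e-04,  1.64329912e+01]), 'force': array([-0.84046463, -0.00364374,  0.38857058]), 'torque': array([0.00312117, 0.00261113, 0.00456134]), 'gripper_width': 91.2130724029909}
scene 55.93073381899927 313.9356993978322 233.05680505472944 [[0.278, 0.803, -0.528, 1063.684], [0.961, -0.228, 0.158, -150.118], [0.006, -0.551, -0.835, 977.919], [0.0, 0.0, 0.0, 1.0]]
scene selector [(0.6, [534.0, 178.0, 45.0]), (0.39, [622.0, -101.0, 68.0])]
scene dial_top [(0.88, [495.0, 218.0, 73.0]), (0.37, [524.0, 119.0, 74.0])]
scene dial_pointer [(0.95, [501.0, 215.0, 78.0]), (0.56, [621.0, -102.0, 70.0])]
scene confirm_top []
sc
[... 789 characters left out ...]
, [486.0, 221.0, 78.0])]
top dial_pointer [(0.81, [489.0, 218.0, 80.0]), (0.4, [571.0, -465.0, 52.0])]
top confirm_top [(0.39, [520.0, 121.0, 68.0])]
top amp [(0.56, [565.0, -145.0, 49.0]), (0.48, [488.0, 221.0, 78.0])]
top level_top [(0.8, [545.0, -172.0, 69.0])]
top level_pointer [(0.79, [548.0, -168.0, 70.0]), (0.63, [487.0, 220.0, 77.0]), (0.54, [584.0, 135.0, 67.0])]
top adapter [(0.57, [586.0, 134.0, 68.0])]
top tape [(0.85, [616.0, -98.0, 69.0])]
top remote [(0.63, [440.0, 410.0, 21.0])]
top mug [(0.71, [572.0, -463.0, 48.0])]
top driver [(0.75, [347.0, -499.0, 23.0]), (0.66, [513.0, 188.0, 49.0])]
top disc_case [(0.64, [306.0, 356.0, 142.0])]
top spray [(0.66, [305.0, 357.0, 137.0])]
```

View pics/scene0.png

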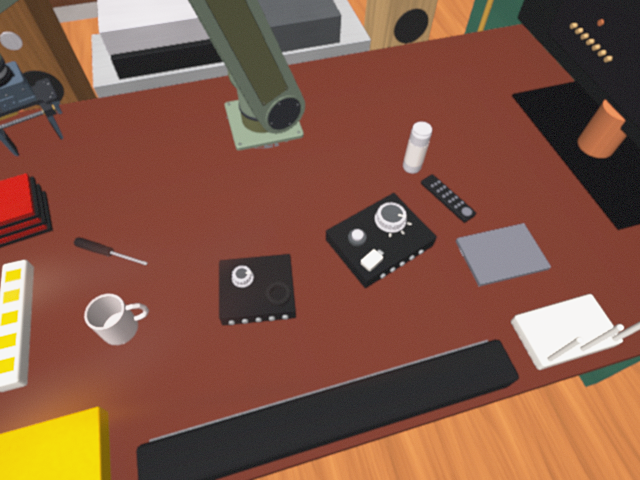

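View pics/top0.png

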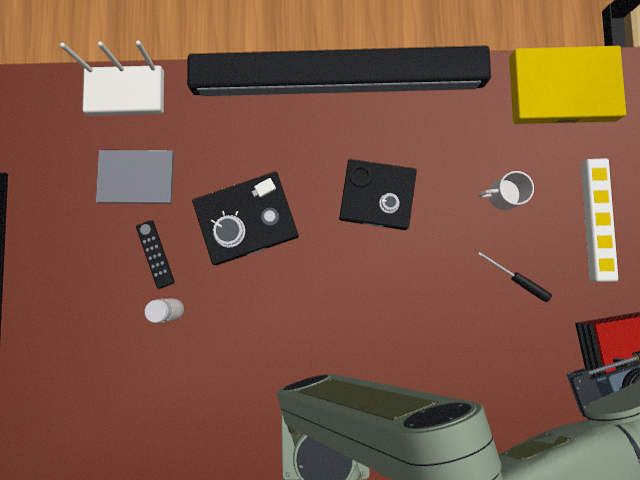

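The top picture shows the selector at px (245,218): dial (229,231), button (270,215) and adapter (263,188). The amp is at (378,195). Next I measure the dial and button precisely.

```bash
cat > h.py <<'E'
import numpy as np,cv2
from workcell import status, vision
def cloud(f):
    d=f["depth"];h,w=d.shape;fl=h/2/np.tan(np.radians(f["fov_y"]/2))
    v,u=np.mgrid[:h,:w];P=np.stack([(u-f["cx"])*d/fl,(v-f["cy"])*d/fl,d,np.ones_like(d)],-1)@f["pose"].T
    P=P[...,:3];P[d<=0]=np.nan;return P
def proj(f,p):
    q=np.linalg.inv(f["pose"])@np.append(p,1);fl=240/np.tan(np.radians(f["fov_y"]/2))
    return q[0]/q[2]*fl+f["cx"],q[1]/q[2]*fl+f["cy"]
def crop(c,name,p,r=110,s=5):
    f=vision.grab_frame(c);u,v=proj(f,p);u,v=int(u),int(v);k=60
    im=f["color"][max(0,v-k):v+k,max(0,u-k):u+k];cv2.imwrite("pics/"+name,cv2.resize(im,None,fx=s,fy=s,interpolation=cv2.INTER_CUBIC));return f,(u-k,v-k)
E
python3 - <<'E'
from h import *
for c in("top","scene"):
    f,o=crop(c,c+"_c.png",[515,180,50]);P=cloud(f);print(c,o)
    for n,p,r in(("dial",(489,219),45),("btn",(521,120),22),("level",(547,-170),30)):
        m=(np.hypot(P[...,0]-p[0],P[...,1]-p[1])<r)&(P[...,2]>62 if n!="btn" else P[...,2]>66)
        q=P[m].astype(np.float32)
        z=np.median(q[:,2]);t=q[q[:,2]>z-3] if n!="btn" else q
        (cc,rr)=cv2.minEnclosingCircle(t[:,:2].copy())
        print(c,n,len(t),t.mean(0).round(1),z.round(1),"circ",np.round(cc,1),round(rr,1))
    m=(np.hypot(P[...,0]-515,P[...,1]-180)<160)&(P[...,2]>35)&(P[...,2]<57)
    q=P[m].astype(np.float32);print("deck z",np.median(q[:,2]),cv2.minAreaRect(q[:,:2].copy()))
E
```

```text
top (185, 159)
top dial 561 [487.9 220.9  75.6] 74.9 circ [487.3 220.9] 35.6
top btn 110 [520.4 120.4  71.1] 71.0 circ [520.6 120.8] 19.1
top level 206 [ 548.4 -167.3   70.8] 70.1 circ [ 547.8 -167.8] 21.8
deck z 49.55286 ((521.70751953125, 184.89498901367188), (172.67071533203125, 220.80532836914062), 17.49951171875)
scene (318, 171)
scene dial 486 [491.4 218.7  74.3] 74.0 circ [490.7 218. ] 35.9
scene btn 95 [522.9 119.4  70.3] 70.6 circ [521.9 119.3] 14.2
scene level 226 [ 551.9 -168.9   70.6] 70.3 circ [ 550.7 -168.8] 21.6
deck z 48.791187 ((522.508056640625, 182.76596069335938), (171.6501007080078, 222.19578552246094), 17.57970428466797)
```

View pics/top_c.png

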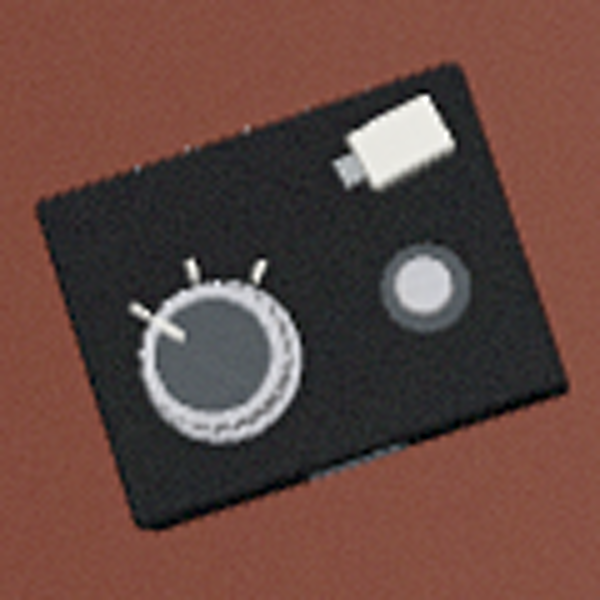

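View pics/scene_c.png

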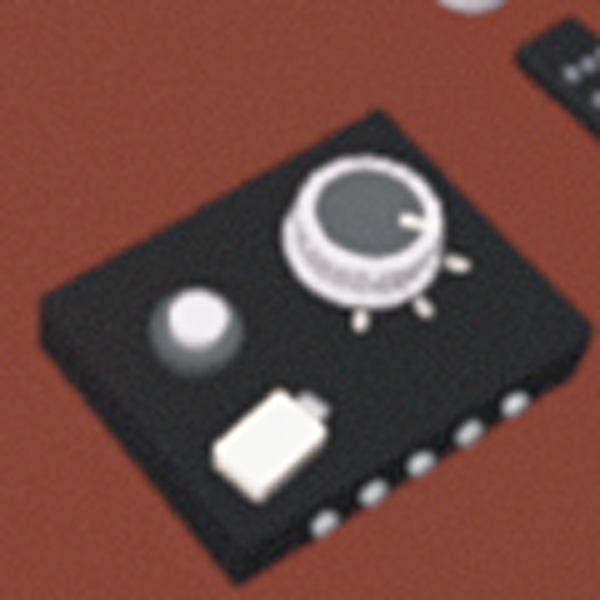

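The dial axis is at (489, 219.5), z 75, and the button at (521.5, 120), z 72. The yaw is about 17.5°, and the pointer stands at the first mark (px (170,325) in the crop). First I turn the tool to yaw 90 with the fingers closed.

```bash
python3 -m jog '[[0,0,0,0,0,0,-0.1835],[0,0,0,0,0,0,-0.1835],[0,0,0,0,0,0,-0.1835],[0,0,0,0,0,0,-0.1835],[0,0,0,0,0,0,-0.1835],[0,0,0,0,0,0,-0.1835],[0,0,0,0,0,0,-0.1835],[0,0,0,0,0,0,0]]' 20
python3 -m jog '[[0,0.0497,0.0204,0,0,0,0],[0,0.0497,0.0204,0,0,0,0],[0,0.0497,0.0204,0,0,0,0],[0,0.0497,0.0204,0,0,0,0],[0,0.0497,0.0204,0,0,0,0],[0,0.0497,0.0204,0,0,0,0],[0,0.0497,0.0204,0,0,0,0],[0,0.0497,0.0204,0,0,0,0],[0,0.0497,0.0204,0,0,0,0],[0,0.0497,0.0204,0,0,0,0],[0,0.0497,0.0204,0,0,0,0],[0,0,0,0,0,0,0]]'
```

```text
time_s: 2.6
ee_pos: [162.7, -551.5, 404.8]
ee_rot: [180.0, 0.0, 89.9]
force: [-0.2, 0.3, -0.3]
gripper_width: 13.7
time_s: 4.1
ee_pos: [387.6, -2.0, 404.8]
ee_rot: [180.0, -0.0, 90.2]
force: [-0.6, -0.7, -0.1]
gripper_width: 0.7
```

```bash
python3 -m jog '[[0,0.0491,0.0203,0,0,0,0],[0,0.0491,0.0203,0,0,0,0],[0,0.0491,0.0203,0,0,0,0],[0,0.0491,0.0203,0,0,0,0],[0,0.0491,0.0203,0,0,0,0],[0,0,0,0.041,0,0,0],[0,0,0,0.041,0,0,0],[0,0,0,0.037,0,0,0],[0,0,0,0,0,0,0],[0,0,0,0,0,0,0]]'
python3 -c "
from workcell import status as s;print(s.state()['qpos'].round(1))"
```

```text
time_s: 5.35
ee_pos: [489.0, 240.3, 287.1]
ee_rot: [179.9, -0.0, 89.9]
force: [-0.2, 0.4, -0.2]
gripper_width: 0.5
[ 25.   21.5 103.4  -0.   55.   25.1]
```

```bash
python3 -m jog '[[0,0.004,0,0.008,0,0,0],[0,0,0,0.008,0,0,0],[0,0,0,0,0,0,0]]'
python3 -m jog '[[0,0,0,0.003,0,0,0],[0,0,0,0,0,0,0]]'
python3 -m jog '[[0,0,0,0.0015,0,0,0],[0,0,0,0,0,0,0]]'
```

```text
time_s: 5.72
ee_pos: [487.9, 244.8, 269.3]
ee_rot: [-179.9, 0.0, 90.0]
force: [0.0, -0.1, -0.1]
gripper_width: 0.2
time_s: 5.98
ee_pos: [488.1, 244.9, 266.6]
ee_rot: [-180.0, 0.0, 90.0]
force: [-0.0, -0.6, -0.2]
gripper_width: 0.4
time_s: 6.22
ee_pos: [488.2, 244.9, 266.1]
ee_rot: [180.0, -0.0, 90.0]
force: [-1.3, 0.1, 5.4]
gripper_width: 0.4
```

```bash
python3 - <<'E'
from h import *
crop("scene","s1.png",[515,180,50])
E
```

```text
(no output)
```

View pics/s1.png

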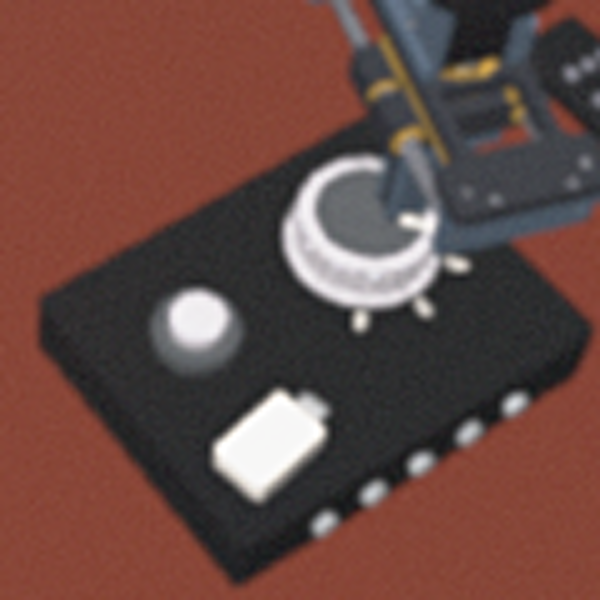

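The fingertip sits on the outer part of the dial top at about 5 N, with the pointer visible beside it at px (410,218). I sweep in an arc about the dial axis, clockwise.

```bash
python3 -m jog '[[0,0,0,0.0004,0,0,0],[0,-0.0002,0.0022,0,0,0,0.0873],[0,-0.0001,0.0022,0,0,0,0.0873],[0,-0.0001,0.0022,0,0,0,0.0873],[0,-0.0001,0.0022,0,0,0,0.0873],[0,-0.0001,0.0022,0,0,0,0.0873],[0,-0.0001,0.0022,0,0,0,0.0873],[0,0,0,0,0,0,0]]'
python3 - <<'E'
from h import *
crop("scene","s2.png",[515,180,50])
E
```

```text
time_s: 7.28
ee_pos: [501.1, 241.2, 266.0]
ee_rot: [179.9, -0.0, 60.0]
force: [-1.0, -1.6, 7.8]
gripper_width: 0.1
```

View pics/s2.png

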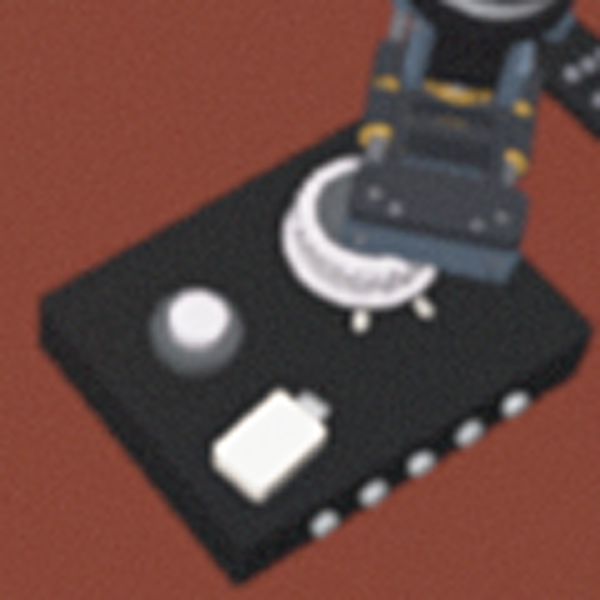

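```bash
python3 -m jog '[[0,-0.0001,0.0022,0,0,0,0.0873],[0,0,0,0,0,0,0],[0,0,0,-0.006,0,0,0],[0,0,0,-0.034,0,0,0],[0,0,0,-0.04,0,0,0],[0,0,0,0,0,0,0]]'
python3 - <<'E'
from h import *
crop("scene","s3.png",[515,180,50]);crop("top","t3.png",[515,180,50])
E
```

```text
time_s: 8.07
ee_pos: [503.4, 240.6, 348.1]
ee_rot: [179.8, -0.4, 55.0]
force: [-0.3, -0.0, 0.1]
gripper_width: 0.4
```

View pics/s3.png

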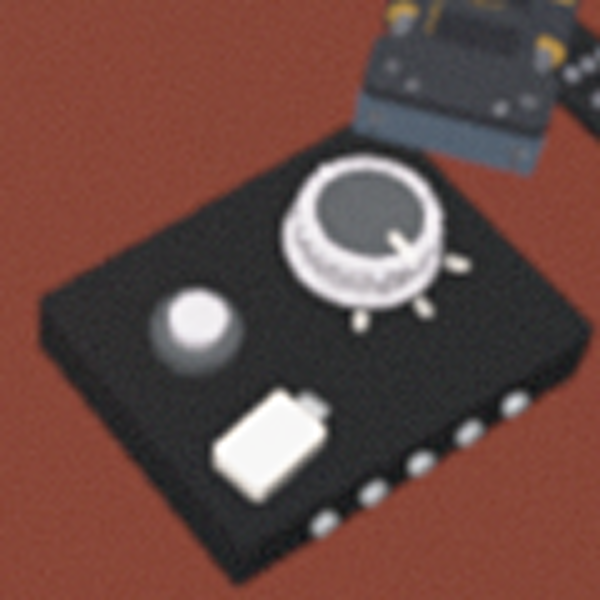

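View pics/t3.png

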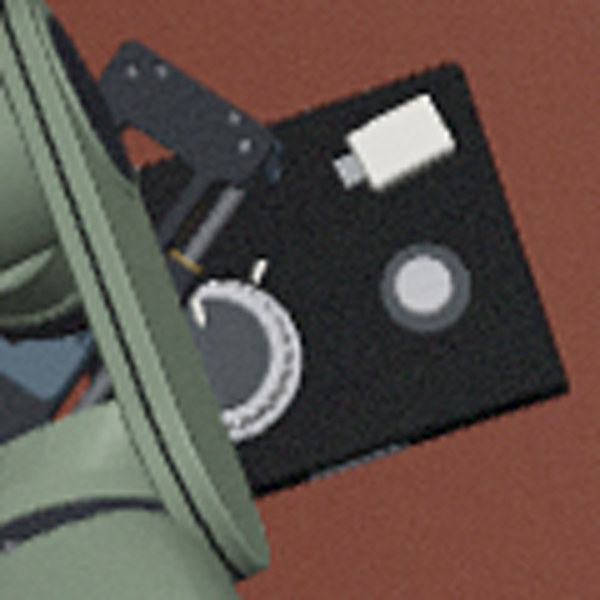

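In the scene crop the pointer, at px (388,232) to (410,258), points close to the middle mark at (425,308). I check the angle numerically.

```bash
python3 - <<'E'
from h import *
f,o=crop("scene","s4.png",[515,180,50])
for a in range(40,-41,-10):
    t=np.radians(17.5+a);e=np.array([np.cos(t),np.sin(t),0]);C=np.array([490,218.5,75])
    print(a,[tuple(np.round((np.array(proj(f,C+r*e))-o)*5+2).astype(int)) for r in(24,34)], tuple(np.round((np.array(proj(f,C+47*e-[0,0,25]))-o)*5+2).astype(int)))
E
```

```text
40 [(np.int64(414), np.int64(227)), (np.int64(434), np.int64(232))] (np.int64(451), np.int64(267))
30 [(np.int64(411), np.int64(234)), (np.int64(431), np.int64(241))] (np.int64(447), np.int64(280))
20 [(np.int64(408), np.int64(240)), (np.int64(425), np.int64(250))] (np.int64(440), np.int64(292))
10 [(np.int64(403), np.int64(245)), (np.int64(418), np.int64(257))] (np.int64(430), np.int64(302))
0 [(np.int64(396), np.int64(249)), (np.int64(410), np.int64(264))] (np.int64(418), np.int64(310))
-10 [(np.int64(389), np.int64(253)), (np.int64(399), np.int64(268))] (np.int64(404), np.int64(317))
-20 [(np.int64(382), np.int64(255)), (np.int64(388), np.int64(271))] (np.int64(389), np.int64(321))
-30 [(np.int64(373), np.int64(256)), (np.int64(376), np.int64(273))] (np.int64(373), np.int64(324))
-40 [(np.int64(365), np.int64(256)), (np.int64(364), np.int64(273))] (np.int64(356), np.int64(323))
```

View pics/s4.png

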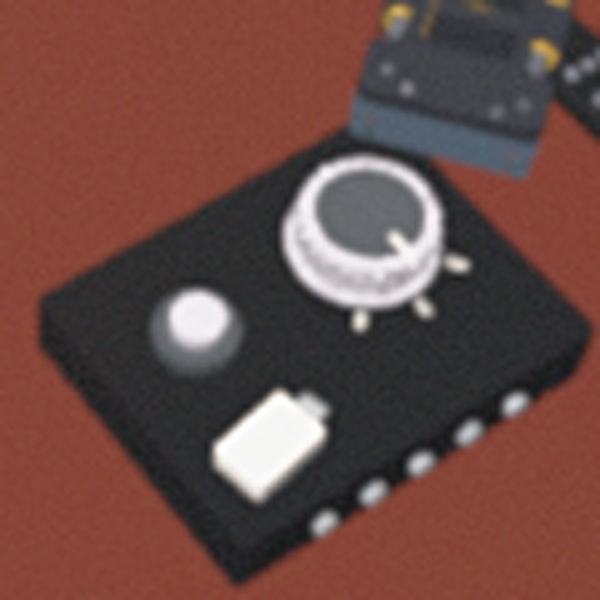

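With the offset between projection and marks removed, the pointer is at 0° ± 5°, the middle mark. Now I move over the button.

```bash
python3 -m jog '[[0,-0.0295,0.028,0,0,0,0],[0,-0.0295,0.028,0,0,0,0],[0,-0.0294,0.028,0,0,0,0],[0,0,0,0.035,0,0,0],[0,0,0,0.035,0,0,0],[0,0,0,0,0,0,0],[0,0,0,0,0,0,0]]'
```

```text
time_s: 9.1
ee_pos: [521.1, 119.7, 275.1]
ee_rot: [180.0, -0.0, 55.0]
force: [-0.0, -1.0, 0.1]
gripper_width: 0.4
```

```bash
python3 -m jog '[[0,0,0,0.01,0,0,0],[0,0,0,0,0,0,0]]'
python3 -m jog '[[0,0,0,0.004,0,0,0],[0,0,0,0,0,0,0]]'
python3 -m jog '[[0,0,0,0.003,0,0,0],[0,0,0,0,0,0,0]]'
```

```text
time_s: 9.35
ee_pos: [520.6, 119.7, 264.7]
ee_rot: [-180.0, 0.0, 55.0]
force: [-1.0, -0.3, 0.0]
gripper_width: 0.4
time_s: 9.6
ee_pos: [521.0, 119.7, 261.2]
ee_rot: [180.0, -0.0, 55.0]
force: [-0.2, 0.2, 2.6]
gripper_width: 0.3
time_s: 9.85
ee_pos: [521.0, 119.7, 258.1]
ee_rot: [180.0, -0.1, 55.0]
force: [0.1, 1.0, 4.4]
gripper_width: 0.4
```

```bash
python3 -m jog '[[0,0,0,0.0015,0,0,0],[0,0,0,0,0,0,0]]'
python3 -m jog '[[0,0,0,0.001,0,0,0],[0,0,0,0,0,0,0]]'
```

```text
time_s: 10.1
ee_pos: [521.0, 119.7, 257.0]
ee_rot: [180.0, -0.1, 55.0]
force: [-0.6, 0.6, 7.8]
gripper_width: 0.4
time_s: 10.35
ee_pos: [521.0, 119.7, 256.9]
ee_rot: [179.9, -0.1, 55.0]
force: [-2.3, 0.1, 13.2]
gripper_width: 0.4
```

The force now rises with no further travel, reaching 13 N at tip height 66 mm, so the button is fully down. I lift off and move clear.

```bash
python3 -m jog '[[0,0,0,0,0,0,0],[0,0,0,-0.01,0,0,0],[0,0,0,-0.05,0,0,0],[0,0,0,-0.06,0,0,0],[0,0,0,-0.04,0,0,0],[0,-0.05,-0.03,0,0,0,0],[0,-0.05,-0.03,0,0,0,0],[0,-0.05,-0.03,0,0,0,0],[0,-0.05,-0.03,0,0,0,0],[0,0,0,0,0,0,0],[0,0,0,0,0,0,0]]'
python3 - <<'E'
from h import *
crop("scene","s5.png",[515,180,50]);f,o=crop("top","t5.png",[515,180,50])
P=cloud(vision.grab_frame("scene"));m=np.hypot(P[...,0]-522,P[...,1]-119.5)<9;print("btn z",np.nanmedian(P[m][:,2]))
for c in("top","scene"):
  cv2.imwrite(f"pics/{c}_full5.png",vision.grab_frame(c)["color"])
E
```

```text
time_s: 11.72
ee_pos: [308.1, 24.5, 415.5]
ee_rot: [179.9, -0.0, 55.0]
force: [0.5, -0.1, 0.1]
gripper_width: 0.3
btn z 71.22794700427369
```

View pics/s5.png

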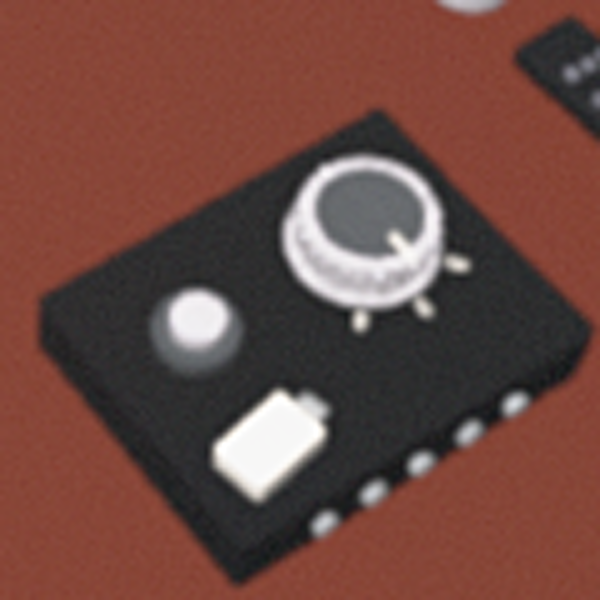

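View pics/scene_full5.png

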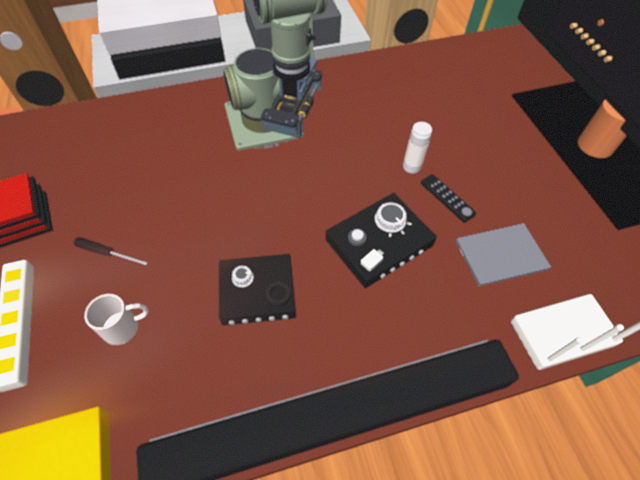

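View pics/t5.png

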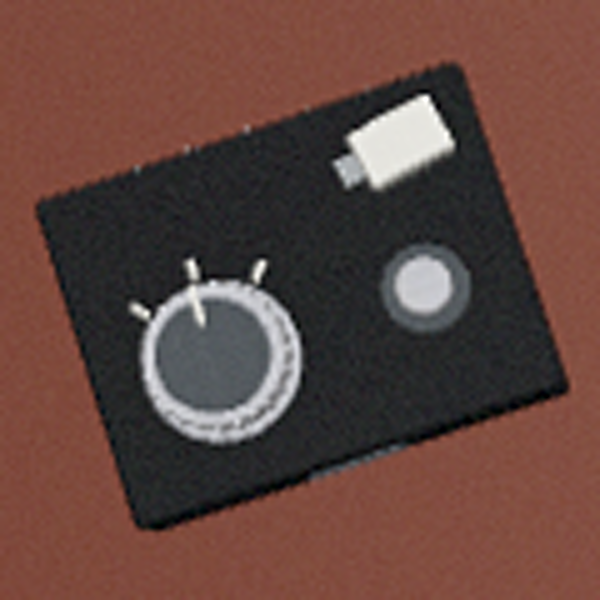

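The pointer (t5 px (197,305)) lines up with the middle mark at (192,270). The button is up, the adapter has not moved, everything else looks as it did at the start, and the arm is clear.

```bash
python3 -c "
from workcell import ticket;print(ticket.job_done())"
```

```text
the job is handed in; nothing more can be done
None
```

The source is switched and confirmed, and the job is handed in; no verdict was reported back.

- **Dial:** I pressed the closed fingertips on the outer part of the large dial's top (5–8 N) and swept about 35° clockwise around its axis. The dial snapped in at the middle mark. Both cameras show the pointer in line with that mark, and in the scene camera it reads 0° to within about 5°.
- **Button:** I pushed it until it stopped at about 66 mm, where the force rose to 13 N with no further travel. After release it measured 71.2 mm against the nominal 72 mm, so it is up again; before pressing, the cameras gave 70.6–71.0 mm.
- **Everything else:** The pictures show no visible change in the small dial or the loose things, though I compared these by eye and did not measure them. The arm ended clear of everything, at about 12 s of the 45 s allowed.

The two cameras disagreed by 2–3 mm on the dial's position. I used the value in between, and no check failed.

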